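# Free the lens carriage's brake and run it up to the yellow stop

### The arm

A 6-joint arm with a two-finger parallel gripper is mounted at the origin on the work surface. World frame = base frame: x ahead of the robot, y to its left, z up, the work surface at z = 0. Lengths are in m, angles in rad, forces in N, time in s.
With the tool pointing down it reaches from about 0.35 to 0.975 m from the base axis. Payload 4.9 kg.
Tool frame: the origin (TCP) lies midway between the tips of the shut fingers; the grasp point (between the pads) lies ctrl.grip_point_offset behind it (ctrl.grip_point_offset is the distance from the TCP to the grasp point, in m); x points along the fingers, y is the direction in which the jaws open and shut, and the axes are right-handed (so a half turn about x gives the same grasp; the last joint's range is limited). The gripper opens to 85 mm and grips with 20 to 120 N. Pads are 22 mm wide; open, the fingers measure 114 mm over their backs; the gripper's body (76 mm by 85 mm) begins 54 mm behind the grasp point. The pads swing forward as they close: fully open they stand 13 mm farther back than shut.
Start: joints at [1.195, 0.053, 1.613, -0, 1.476, -0.119], TCP at [0.159, 0.604, 0.231] pointing down, gripper open.
Joint ranges: [-3.01, 3.01], [-1.01, 2.22], [0.06, 2.58], [-1.02, 4.17], [0.09, 2.62], [-3.14, 3.14]. Speed limits (rad/s): [2.57, 2.57, 3.14, 3.14, 3.14, 3.14].

### API

Orientations are given as a rotation vector (axis times angle).
In Python, from station import ctrl gives the robot as it stands. The module is installed in compiled form; this text tells all that it offers.
- The arm moves only by the tool drive_tool, never from a script. Its argument "commands" is text: rows parted by semicolons, each of 5 numbers parted by spaces: the closure, from -1 (fully open) to 1 (shut), so that 0 is half open, then the shift along the tool's x, y, z in units of 40 mm (1.0 is 40 mm), then the turn about the tool's x in units of 5 degrees (1.0 is 5 degrees). A call has 1 to 8 rows; each row is the pose to reach, as a shift and turn from the pose commanded when the call began, along the tool's axes at that moment; what a row does not reach only later rows make up. A row lasts 1/12 s, in which the tool goes at most 41.7 mm and 7.16 degrees, less where a joint would pass 70% of its speed; a pose out of reach is approached as far as the arm can. A call with a gripper value outside its range is refused whole. The fingers move at their own pace and stop on an object; "newtons" is the grip in N (left out, the last holds). Time passes only in rows, so rows that repeat a pose let the fingers close. It gives the time, the measured TCP pose, the force and the opening at its end, in the units of the state.
- ctrl.get_obs(): the state, without advancing time (a new reading comes with each control period).
- ctrl.get_image(name): name is "scene" or "side" or "wrist"; returns (picture, depth): 420x560x3 uint8, blue, green, red; 420x560 float32, m along the optical axis (not along the pixel's ray), 0 where there is no reading.
- ctrl.camera_info(name): a dict with "K" (3x3 intrinsics, pixels), "T" (4x4, takes a point from camera to world coordinates). Camera axes: x right, y down, z forward; pixel columns grow to the right and rows downward; lengths in m; the calibration is good to about 2 mm. A picture is of the moment at which its call begins: read the wrist's pose just before it. camera_info takes no time and is no camera call; for the wrist camera it gives the pose at the moment of the call.
- ctrl.finish_job(): hands the job in, once; it reports no verdict.
The state is a dict: "t": time; "q": joint angles; "dq": joint speeds; "effort": joint torques, N m; "tool_pos": TCP position; "tool_rot": TCP orientation; "contact_force": force on the tool from outside, world axes, zero at the start; "wrist_torque": the same for the moment, N m; "opening": finger opening in m.
Only numpy, scipy, OpenCV 4.12 (cv2) and the standard library are available. Lean on these libraries where they do the work, as an engineer would, in place of code of your own. Each camera call takes 0.05 s, during which the arm holds its last target.

### The job

Press down the red pad in the middle of the lens carriage to free its brake, keep it pressed while you push the carriage along the focus rail until it rests against the yellow stop, then let go so that the pad springs up and the brake holds it there. Never shove the carriage along with the pad up. Use only the fingers, without gripping anything, and leave the loose things around the rail where they are.

Things in the scene. Friction and masses are not known exactly. Their poses are not given: they have to be found in the camera images.
- rail: focus rail fixed to the bench: black bed 70 mm wide (x) by 440 mm long (y) with a bright aluminium track on it, track 52 mm wide and 34 mm high. Origin: centre of its underside, on the bench. Its y axis runs along the rail, z up.
- carriage (a joint): position of the gold lens carriage along the rail's y axis in m: 0 = middle of the rail, positive towards the rail's +y. The carriage cannot leave the rail. With the pad down it runs with about 1 to 2 N of friction; with the pad up the brake resists about 20 N.
- carriage_mid (a point): point on the rail's centre line midway along the gold carriage, 34 mm above the bench (top of the track); axes as the rail's. The gold saddle is 80 mm long along the rail, 66 mm wide, 36 to 50 mm above the bench. At each end of it a gold cheek, 48 mm wide, stands 31 to 40 mm from the middle and rises to 70 mm above the bench.
- lens (a point): centre of the black lens barrel carried beside the saddle, 85 mm from the centre line on the rail's +x side: 44 mm in diameter, 30 mm long along the rail, its top 66 mm above the bench.
- pad_top (a point): centre of the top of the red ribbed brake-release pad in the middle of the carriage, between the gold cheeks: 46 mm across by 60 mm along the rail; when up, its top is 63 mm above the bench, 7 mm below the cheeks' tops. It is grippy: a finger pressing it down carries the carriage along; a fingertip may also push on the inside of a cheek while pressing the pad.
- pad (a joint): how far the pad is pressed, in m: 0 = up, brake on; 0.006 = fully down. The brake is free beyond about 0.001. It is sprung: about 14 N starts it moving and about 16.5 N bottoms it; it springs up when let go.
- yellow_stop: the marked stop: bright yellow block with two black stripes clamped on the track, 60 mm across, 20 mm long along the rail, 22 mm high (top 56 mm above the bench). Origin: centre of its underside, on the rail's centre line, 34 mm above the bench; axes as the rail's. It may stand at either end of the rail. The carriage touches it when their centres are 50 mm apart along the rail.
- grey_stop: plain grey stop of the same shape at the other end of the rail; not the one wanted. Origin: centre of its underside.
- driver: loose screwdriver with a blue handle, 150 mm long, 26 mm thick, lying on the bench; origin under its middle, x axis towards its tip. Leave it alone.
- retainer: loose gold ring, 52 mm in diameter, 12 mm high, flat on the bench; origin at the centre of its underside. Leave it alone.
- cap_jar: loose small amber jar with a black cap, 40 mm in diameter, 50 mm high; origin at the centre of its underside. Leave it alone.
- bushing: loose flanged steel bushing, 44 mm in diameter, 35 mm high; origin at the centre of its underside. Leave it alone.

How it is judged:
On the way, in this order (a step that is already met when the one before it is completed fails the run):
1. the red pad is pressed down and the brake is free (value of joint pad above 0.002 m), for 0.1 s.
2. the carriage stands against the yellow stop (horizontal distance between carriage_mid and yellow_stop below 0.053 m), for 0.1 s.
At the end, for the whole second after the job is handed in: The carriage is at rest within 3 mm of touching the yellow stop (centres within 53 mm), the red pad is up again (under 0.8 mm down) and the four loose things are within 20 mm of where they were (horizontal distance between carriage_mid and yellow_stop below 0.053 m and value of joint pad below 0.0008 m and velocity of joint carriage between -0.005 and 0.005 m/s and distance of each of driver, retainer, cap_jar, bushing from where it was at the start of the episode below 0.02 m).
It fails at once if short of the stop, the carriage is shoved while the pad is up and the brake on (it moves faster than 4 mm/s) (horizontal distance between carriage_mid and yellow_stop above 0.053 m and value of joint pad below 0.0005 m and (velocity of joint carriage above 0.004 m/s or velocity of joint carriage below -0.004 m/s)).
It fails at once if the arm or the body of the gripper, not the fingers, presses on the rail or the carriage (contact force between the arm and rail above 3 N).
It fails at once if a loose thing (screwdriver, ring, jar or bushing) is lifted, carried or knocked more than 20 mm away (distance of any of driver, retainer, cap_jar, bushing from where it was at the start of the episode above 0.02 m).
It also fails if it takes over 35 s, if anything falls off the work surface, if the arm or the gripper's body presses on something with over 40 N, if the wrist force passes 120 N, or if a joint passes its speed limit or range.

## Working session

There is one attempt and no reset: what is moved stays moved. The work goes in short steps, Python scripts to look and compute and a tool call to move; the robot and the scene stay as the last step left them, time stands still between calls to the robot, and variables do not carry over. Pictures are saved under pics/ and viewed, and the job is handed in when it is done.

Besides the shell and the picture viewer there is one more tool, called as name(argument=value, ...) on one line, values as JSON. drive_tool: Moves the arm, as the interface text tells. Its arguments: {"type":"object","properties":{"commands":{"type":"string"},"newtons":{"type":"number"}},"required":["commands"]}

```bash
mkdir -p pics; python3 - <<'E'
from station import ctrl
import cv2,numpy as np
o=ctrl.get_obs();print({k:np.round(v,3) for k,v in o.items()},ctrl.grip_point_offset)
for n in ["scene","side"]:
    im,d=ctrl.get_image(n);cv2.imwrite(f"pics/{n}0.png",im);np.save(f"{n}0.npy",d)
    c=ctrl.camera_info(n);np.savez(f"{n}0c.npz",**c);print(n,c["T"].round(3).tolist(),c["K"][0,0])
E
```

```text
{'t': np.float64(0.0), 'q': array([ 1.195,  0.053,  1.614,  0.   ,  1.476, -0.119]), 'dq': array([ 0.001, -0.001, -0.   , -0.   , -0.   ,  0.001]), 'effort': array([-2.0000e-03, -3.9370e+01, -3.7016e+01, -0.0000e+00,  7.0000e-03,
        0.0000e+00]), 'tool_pos': array([0.158, 0.604, 0.23 ]), 'tool_rot': array([ 0.2  ,  1.562, -0.203]), 'contact_force': array([-0.493, -0.364,  0.364]), 'wrist_torque': array([-0.037,  0.007,  0.045]), 'opening': np.float64(0.085)} 0.0187
scene [[-0.274, 0.678, -0.682, 1.257], [0.962, 0.181, -0.205, 0.214], [-0.016, -0.712, -0.702, 0.767], [0.0, 0.0, 0.0, 1.0]] 521.2795754090806
side [[0.999, -0.032, 0.024, 0.584], [-0.039, -0.698, 0.715, -0.463], [-0.006, -0.716, -0.698, 0.499], [0.0, 0.0, 0.0, 1.0]] 402.5383280175813
```

```bash
ls -la
```

```text
total 1860
drwxr-xr-x  3 agent agent   4096 Dec  6 07:18 .
drwxr-xr-x 23 root  root    4096 Dec  6 07:18 ..
drwxr-xr-x  2 agent agent   4096 Dec  6 07:18 pics
-rw-r--r--  1 agent agent 940928 Dec  6 07:18 scene0.npy
-rw-r--r--  1 agent agent    690 Dec  6 07:18 scene0c.npz
-rw-r--r--  1 agent agent 940928 Dec  6 07:18 side0.npy
-rw-r--r--  1 agent agent    690 Dec  6 07:18 side0c.npz
```

View pics/scene0.png

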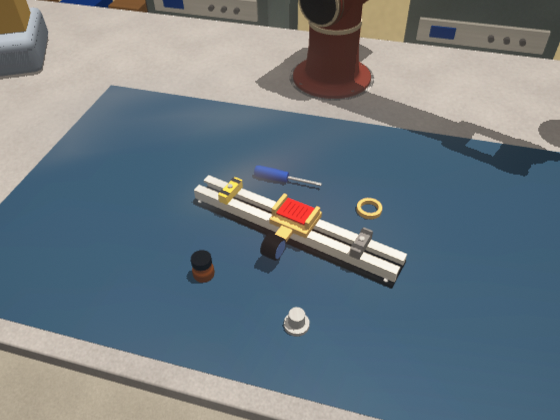

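View pics/side0.png

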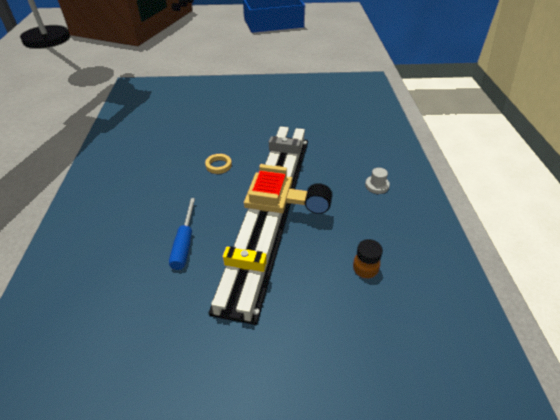

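The scene view has the pad at about (295,212), the yellow stop at (231,189) and the grey stop at (362,241). The side view has the pad at (269,183) and the yellow stop at (245,258). Next I measure them.

```bash
cat > h.py <<'E'
import cv2,numpy as np
def ray(c,uv,z):
    K,T=c["K"],c["T"];r=T[:3,:3]@np.linalg.solve(K,[uv[0],uv[1],1.]);o=T[:3,3];return o+r*(z-o[2])/r[2]
def pts(c,d,m):
    v,u=np.nonzero(m&(d>0));z=d[v,u];p=np.linalg.solve(c["K"],np.vstack([u*z,v*z,z]));return (c["T"][:3,:3]@p).T+c["T"][:3,3]
def masks(im):
    h=cv2.cvtColor(im,cv2.COLOR_BGR2HSV);H,S,V=cv2.split(h)
    return dict(red=((H<6)|(H>174))&(S>180)&(V>120),yel=(H>=26)&(H<=33)&(S>170)&(V>120),gold=(H>=14)&(H<=25)&(S>110)&(V>120))
def big(m):
    n,l,s,c=cv2.connectedComponentsWithStats(m.astype(np.uint8),connectivity=8);return l==1+np.argmax(s[1:,4])
E
python3 - <<'E'
from h import *
for n in ["scene","side"]:
    im=cv2.imread(f"pics/{n}0.png");d=np.load(f"{n}0.npy");c=np.load(f"{n}0c.npz")
    for k,m in masks(im).items():
        roi=np.zeros(m.shape,bool)
        if n=="scene": roi[170:260,185:410]=1
        else: roi[125:320,200:335]=1
        m&=roi
        if k=='red': m=cv2.morphologyEx(m.astype(np.uint8),cv2.MORPH_CLOSE,np.ones((5,5)))>0; m=big(m)
        v,u=np.nonzero(m);p=pts(c,d,m)
        zt=np.percentile(p[:,2],90);q=p[p[:,2]>zt-.006]
        r=cv2.minAreaRect((q[:,:2]*1000).astype(np.float32))
        print(n,k,len(u),u.mean().round(1),v.mean().round(1),"ray",ray(c,(u.mean(),v.mean()),.063).round(4),"top z",zt.round(4),"mean",q.mean(0).round(4),"rect",np.round(r[0],1),np.round(r[1],1),round(r[2],1))
    # track tops, white & z~.034
    hs=cv2.cvtColor(im,cv2.COLOR_BGR2HSV);m=(hs[...,1]<60)&(hs[...,2]>150)
    m&=roi
    q=pts(c,d,m);q=q[(abs(q[:,2]-.034)<.006)]
    r=cv2.minAreaRect((q[:,:2]*1000).astype(np.float32));print(n,"track",len(q),np.round(r[0],1),np.round(r[1],1),r[2], q[:,2].mean())
E
```

```text
scene red 540 294.8 210.6 ray [0.5861 0.0476 0.063 ] top z 0.0653 mean [0.5867 0.0479 0.0636] rect [585.5  46.8] [60.8 49. ] 77.1Traceback (most recent call last):
  File "<stdin>", line 11, in <module>
    return _quantile_unchecked(
        a, q, axis, out, overwrite_input, method, keepdims, weights)
    return _ureduce(a,
                    func=_quantile_ureduce_func,
    ...<5 lines>...
                    overwrite_input=overwrite_input,
                    method=method)
    r = func(a, **kwargs)
    result = _quantile(arr,
                       quantiles=q,
    ...<2 lines>...
                       out=out,
                       weights=wgt)
    slices_having_nans = np.isnan(arr[-1, ...])
                                  ~~~^^^^^^^^^
IndexError: index -1 is out of bounds for axis 0 with size 0
```

```bash
sed -i 's/(H>=26)&(H<=33)&(S>170)/(H>=23)\&(H<=35)\&(S>150)/' h.py; python3 - <<'E'
from h import *
P={}
for n,yr,sr in [("scene",(175,205,215,248),None),("side",(243,275,220,270),None)]:
    im=cv2.imread(f"pics/{n}0.png");d=np.load(f"{n}0.npy");c=np.load(f"{n}0c.npz")
    h=cv2.cvtColor(im,cv2.COLOR_BGR2HSV)
    u0=(231,190) if n=="scene" else (235,257)
    print("hsv yel",h[u0[1],u0[0]])
    m=(h[...,0]>15)&(h[...,0]<38)&(h[...,1]>130)&(h[...,2]>90)
    r=np.zeros(m.shape,bool);r[yr[0]:yr[1],yr[2]:yr[3]]=1;m&=r
    v,u=np.nonzero(m);p=pts(c,d,m);zt=np.percentile(p[:,2],90);q=p[p[:,2]>.051]
    R=cv2.minAreaRect((q[:,:2]*1000).astype(np.float32));print(n,"yel",len(q),zt.round(4),q.mean(0).round(4),R)
    m=big(cv2.morphologyEx(masks(im)['red'].astype(np.uint8),cv2.MORPH_CLOSE,np.ones((5,5)))) if n=="side" else None
    if m is not None:
        v,u=np.nonzero(m);q=pts(c,d,m);R=cv2.minAreaRect((q[:,:2]*1000).astype(np.float32));print("red",u.mean(),v.mean(),ray(c,(u.mean(),v.mean()),.063),q.mean(0).round(4),R)
    m=(h[...,1]<60)&(h[...,2]>150);r[:]=0
    if n=="scene": r[170:280,185:410]=1
    else: r[125:320,205:310]=1
    q=pts(c,d,m&r);q=q[abs(q[:,2]-.034)<.006]
    R=cv2.minAreaRect((q[:,:2]*1000).astype(np.float32));print(n,"track",len(q),R,q[:,2].mean())
E
```

```text
hsv yel [ 27 157 250]
scene yel 145 0.0575 [ 0.5539 -0.0952  0.0558] ((548.6922607421875, -96.21835327148438), (21.305288314819336, 61.06869888305664), 76.90982055664062)
scene track 2167 ((584.1321411132812, 43.05564880371094), (441.8190612792969, 56.84508514404297), 75.67780303955078) 0.03460621132241176
hsv yel [ 28 255 250]
side yel 370 0.0558 [ 0.5486 -0.1011  0.0547] ((548.3555908203125, -99.01536560058594), (21.070541381835938, 59.55689239501953), 76.14787292480469)
red 269.08555133079847 181.79277566539923 [0.58706988 0.04818821 0.063     ] [0.5871 0.0494 0.0622] ((587.0519409179688, 49.861942291259766), (52.91535568237305, 44.222740173339844), 76.90155029296875)
side track 2373 ((584.24755859375, 42.750823974609375), (441.4115295410156, 52.79170608520508), 75.56758117675781) 0.03297759502879119
```

```bash
cat > g.py <<'E'
import sys,numpy as np
from scipy.spatial.transform import Rotation as Ro
from station import ctrl
def to(p):
    o=ctrl.get_obs();R=Ro.from_rotvec(o["tool_rot"]).as_matrix()
    return R.T@(np.array(p)-o["tool_pos"])/.04,R,o
E
python3 - <<'E'
from g import *
s,R,o=to([.5865,.048,.13]);print(R.round(3),s.round(2))
E
```

```text
[[-0.001  0.254  0.967]
 [-0.002  0.967 -0.254]
 [-1.    -0.002 -0.   ]] [  2.52 -10.72  13.88]
```

drive_tool(commands="1 0 -0.6 0.8; 1 0 -1.2 1.55; 1 0 -1.8 2.3; 1 0 -2.4 3.1; 1 0 -3 3.9; 1 0 -3.6 4.7; 1 0 -4.2 5.4; 1 0 -4.8 6.2", newtons=40)

```text
schema error: expected 5 numbers
```

drive_tool(commands="1 0 -0.6 0.8 0; 1 0 -1.2 1.55 0; 1 0 -1.8 2.3 0; 1 0 -2.4 3.1 0; 1 0 -3 3.9 0; 1 0 -3.6 4.7 0; 1 0 -4.2 5.4 0; 1 0 -4.8 6.2 0", newtons=40)

```text
t: 0.77
tool_pos: [0.35, 0.3541, 0.2308]
tool_rot: [0.201, 1.562, -0.201]
contact_force: [1.5, 0.0, -0.8]
opening: -0.0004
```

drive_tool(commands="1 0 -0.6 0.8 0; 1 0 -1.2 1.55 0; 1 0 -1.8 2.3 0; 1 0 -2.4 3.1 0; 1 0 -3 3.9 0; 1 0 -3.6 4.7 0; 1 0 -4.2 5.4 0; 1 0 -4.8 6.2 0")

```text
t: 1.43
tool_pos: [0.5412, 0.1054, 0.2308]
tool_rot: [0.202, 1.562, -0.202]
contact_force: [-0.0, 0.5, 0.7]
opening: -0.0002
```

```bash
python3 - <<'E'
from g import *
s,R,o=to([.5865,.048,.10]);print(R.round(3),s.round(2),o["t"],o["tool_pos"],o["contact_force"],o["opening"])
E
```

```text
[[-0.001  0.254  0.967]
 [ 0.     0.967 -0.254]
 [-1.     0.    -0.001]] [ 3.27 -1.1   1.46] 1.4333 [0.54124878 0.10540006 0.23079812] [-0.0414431   0.49538679  0.65120844] -0.00017482335356625017
```

drive_tool(commands="1 0.4 -0.5 0.7 0; 1 1 -1.1 1.46 0; 1 1.8 -1.1 1.46 0; 1 2.6 -1.1 1.46 0; 1 3.2 -1.1 1.46 0; 1 3.2 -1.1 1.46 0")

```text
t: 1.93
tool_pos: [0.5813, 0.0495, 0.0958]
tool_rot: [0.202, 1.574, -0.203]
contact_force: [-0.3, -0.1, -0.9]
opening: -0.0006
```

```bash
python3 - <<'E'
from g import *
import cv2
for n in ["scene","side"]:
    im,d=ctrl.get_image(n);cv2.imwrite(f"pics/{n}1.png",cv2.resize(im[120:290,180:420] if n=="scene" else im[110:330,150:390],None,fx=2.5,fy=2.5))
s,R,o=to([.5865,.048,.063]);print(s.round(2),o["t"],o["tool_pos"],o["contact_force"],o["opening"])
E
```

```text
[ 0.98 -0.03  0.04] 2.0333 [0.58537287 0.04975788 0.10235004] [-0.01686459 -0.38897604  0.75297731] 2.8342507075464075e-06
```

View pics/scene1.png

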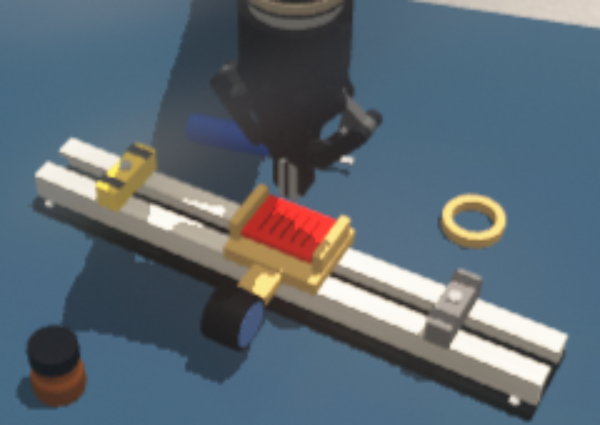

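View pics/side1.png

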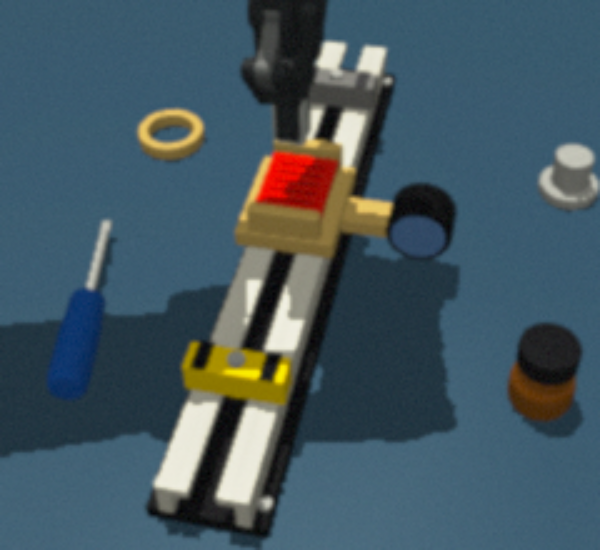

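The shut fingertips hang over the pad, at about (290,185) in the scene crop. I descend and check the force.

drive_tool(commands="1 0.4 -0.03 0.04 0; 1 0.75 -0.03 0.04 0; 1 0.85 -0.03 0.04 0; 1 0.93 -0.03 0.04 0; 1 1.0 -0.03 0.04 0; 1 1.04 -0.03 0.04 0; 1 1.08 -0.03 0.04 0; 1 1.08 -0.03 0.04 0")

```text
t: 2.7
tool_pos: [0.5883, 0.0483, 0.063]
tool_rot: [0.202, 1.561, -0.201]
contact_force: [-4.7, 0.5, 9.2]
opening: 0.0002
```

drive_tool(commands="1 0.05 0 0 0; 1 0.1 0 0 0; 1 0.15 0 0 0; 1 0.2 0 0 0; 1 0.25 0 0 0; 1 0.3 0 0 0; 1 0.3 0 0 0; 1 0.3 0 0 0")

```text
t: 3.37
tool_pos: [0.5894, 0.0494, 0.0567]
tool_rot: [0.203, 1.561, -0.2]
contact_force: [-17.9, 3.5, 36.4]
opening: 0.0003
```

```bash
python3 - <<'E'
from g import *
s,R,o=to([.5865,.048,.057]);print(s.round(2),o["t"],o["tool_pos"],o["contact_force"],o["opening"])
E
```

```text
[-0.01 -0.05 -0.06] 3.3667 [0.58944565 0.04938543 0.05669215] [-17.94956542   3.53643588  36.44117849] 0.0003185807970038904
```

The pad is bottomed, with the tip at z = 0.0567. Now I push along the rail (tool -y).

drive_tool(commands="1 0 -0.05 -0.03 0; 1 0 -0.12 -0.03 0; 1 0 -0.22 -0.03 0; 1 0 -0.34 -0.03 0; 1 0 -0.46 -0.03 0; 1 0 -0.58 -0.03 0; 1 0 -0.7 -0.03 0; 1 0 -0.8 -0.03 0")

```text
t: 4.03
tool_pos: [0.5812, 0.0184, 0.0567]
tool_rot: [0.203, 1.557, -0.199]
contact_force: [-15.0, 5.6, 34.4]
opening: 0.0001
```

```bash
cat > look.py <<'E'
import sys
from g import *
from h import *
k=sys.argv[1]
for n in ["scene","side"]:
    im,d=ctrl.get_image(n);np.save(f"{n}{k}.npy",d);cv2.imwrite(f"pics/{n}{k}raw.png",im);cv2.imwrite(f"pics/{n}{k}.png",cv2.resize(im[120:290,180:420] if n=="scene" else im[110:330,150:390],None,fx=2.5,fy=2.5))
o=ctrl.get_obs();print(o["t"],o["tool_pos"].round(4),o["contact_force"].round(1))
E
python3 look.py 2
```

```text
4.1333 [0.5811 0.0178 0.0567] [-16.3   3.9  33.9]
```

View pics/side2.png

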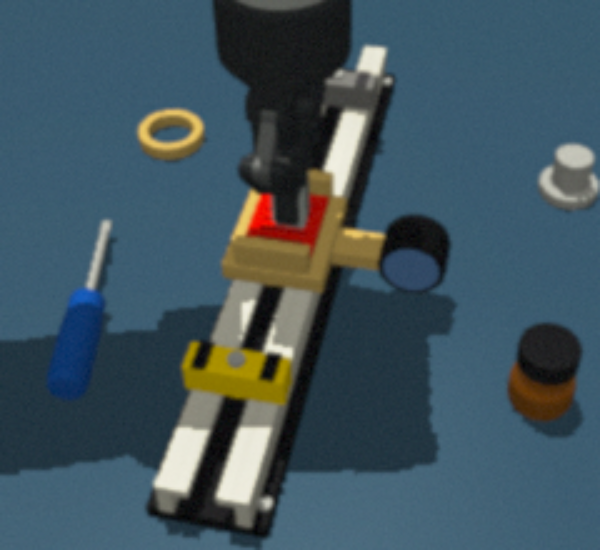

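The carriage rides along, with its front edge now at about y = 270 in the side crop. Roughly 68 mm remains.

drive_tool(commands="1 0 -0.1 0 0; 1 0 -0.25 0 0; 1 0 -0.42 0 0; 1 0 -0.6 0 0; 1 0 -0.8 0 0; 1 0 -0.98 0 0; 1 0 -1.12 0 0; 1 0 -1.2 0 0")

```text
t: 4.8
tool_pos: [0.5691, -0.0291, 0.0567]
tool_rot: [0.202, 1.557, -0.201]
contact_force: [-14.8, 4.9, 34.3]
opening: 0.0004
```

drive_tool(commands="1 0 -0.05 0 0; 1 0 -0.1 0 0; 1 0 -0.15 0 0; 1 0 -0.2 0 0; 1 0 -0.25 0 0; 1 0 -0.3 0 0; 1 0 -0.35 0 0; 1 0 -0.35 0 0")

```text
t: 5.47
tool_pos: [0.5656, -0.0427, 0.0567]
tool_rot: [0.201, 1.557, -0.201]
contact_force: [-15.6, 3.8, 33.7]
opening: 0.0002
```

```bash
python3 look.py 3
```

```text
5.5667 [ 0.5656 -0.0427  0.0567] [-15.1   3.1  35.3]
```

View pics/side3.png

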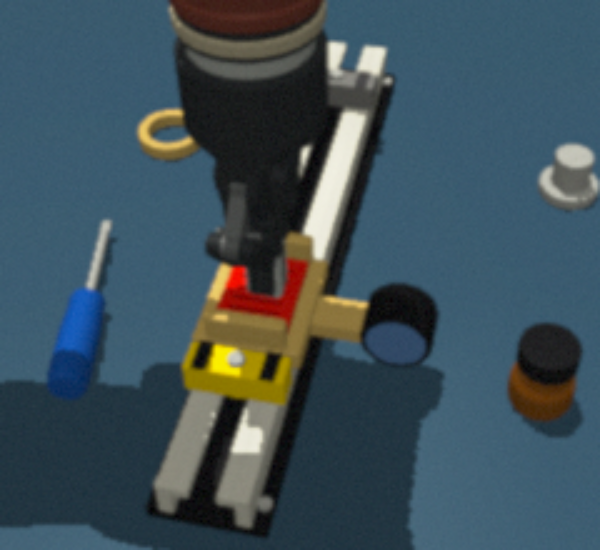

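View pics/scene3.png

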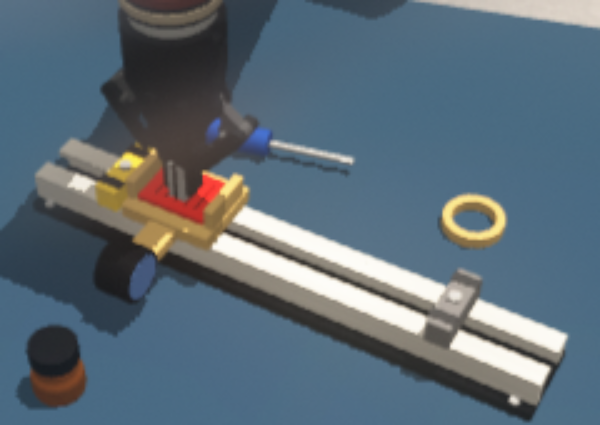

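The carriage is almost at the stop. I creep on until the force rises along the rail.

drive_tool(commands="1 0 -0.03 0 0; 1 0 -0.06 0 0; 1 0 -0.09 0 0; 1 0 -0.12 0 0; 1 0 -0.15 0 0; 1 0 -0.18 0 0; 1 0 -0.18 0 0; 1 0 -0.18 0 0")

```text
t: 6.23
tool_pos: [0.564, -0.049, 0.0567]
tool_rot: [0.202, 1.557, -0.2]
contact_force: [-13.9, 6.8, 34.7]
opening: -0.0002
```

drive_tool(commands="1 0 -0.03 0 0; 1 0 -0.06 0 0; 1 0 -0.09 0 0; 1 0 -0.12 0 0; 1 0 -0.15 0 0; 1 0 -0.15 0 0; 1 0 -0.15 0 0")

```text
t: 6.82
tool_pos: [0.5638, -0.0503, 0.0567]
tool_rot: [0.211, 1.554, -0.193]
contact_force: [-8.8, 19.6, 33.3]
opening: 0.0003
```

```bash
python3 look.py 4
```

```text
6.9167 [ 0.5638 -0.0503  0.0567] [-8.8 20.6 33.2]
```

View pics/side4.png

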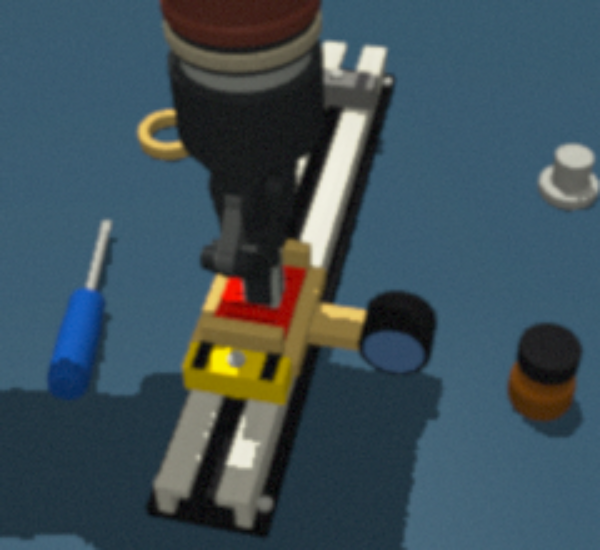

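View pics/scene4.png

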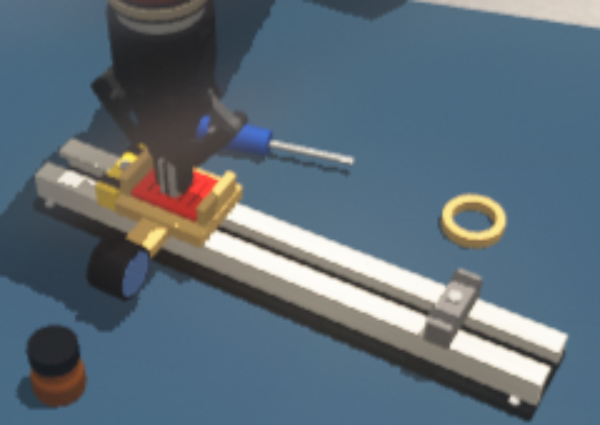

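The force along the rail has jumped to about 20 N with the tip stationary, so the carriage is against the stop. I relieve part of the push and lift straight up.

drive_tool(commands="1 -0.05 0.04 0 0; 1 -0.12 0.06 0 0; 1 -0.2 0.06 0 0; 1 -0.28 0.06 0 0; 1 -0.36 0.06 0 0; 1 -0.5 0.06 0 0; 1 -0.8 0.06 0 0; 1 -1.4 0.06 0 0")

```text
t: 7.58
tool_pos: [0.557, -0.0526, 0.1015]
tool_rot: [0.202, 1.568, -0.202]
contact_force: [-0.1, -0.2, -1.0]
opening: 0.0004
```

drive_tool(commands="1 -0.8 0 0 0; 1 -1.6 0 0 0; 1 -2.4 0 0 0; 1 -2.6 0 0 0; 1 -2.6 0 0 0")

```text
t: 8.0
tool_pos: [0.5617, -0.0536, 0.2127]
tool_rot: [0.201, 1.554, -0.202]
contact_force: [0.2, -0.4, -0.9]
opening: -0.0003
```

```bash
python3 look.py 5; python3 - <<'E'
from h import *
for n in ["scene","side"]:
    im=cv2.imread(f"pics/{n}5raw.png");d=np.load(f"{n}5.npy");c=np.load(f"{n}0c.npz")
    m=big(cv2.morphologyEx(masks(im)['red'].astype(np.uint8),cv2.MORPH_CLOSE,np.ones((5,5))))
    v,u=np.nonzero(m);q=pts(c,d,m);w=ray(c,(u.mean(),v.mean()),.063);print(n,len(u),w.round(4),q.mean(0).round(4),"median z",np.median(q[:,2]),"dist",np.hypot(*(w[:2]-[.5485,-.0976])), "shift",np.hypot(*(w[:2]-[.5866,.0479])))
E
```

```text
8.1 [ 0.5593 -0.053   0.2075] [-0.4 -0.9 -1. ]
scene 438 [ 0.5621 -0.0485  0.063 ] [ 0.5626 -0.0484  0.0636] median z 0.06352356130635595 dist 0.05091341819049967 shift 0.09950116101460706
side 767 [ 0.562  -0.0497  0.063 ] [ 0.5619 -0.0486  0.0622] median z 0.06223514830383428 dist 0.04976957359047134 shift 0.10064780948008337
```

View pics/side5.png

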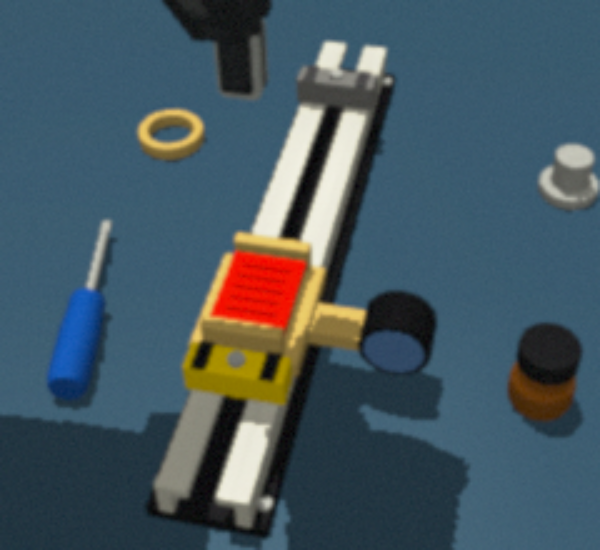

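View pics/scene5.png

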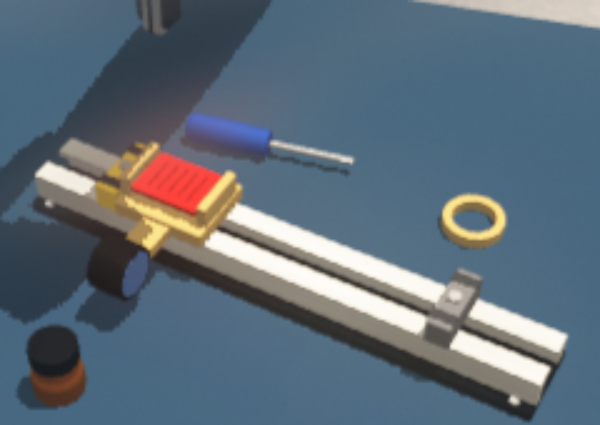

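The carriage sits against the yellow stop (about 50 mm between centres), the pad is up at 63 mm, and the loose things have not moved. I hand the job in.

```bash
python3 -c "
from station import ctrl
print(ctrl.finish_job())"
```

```text
the job is handed in; nothing more can be done
None
```

I pressed the red pad fully down with the shut fingers, pushed the carriage about 100 mm along the rail to the yellow stop, then lifted straight off and handed the job in at about 8 s.

- **Contact with the stop:** the force along the rail rose from about 4 N to 20 N while the fingertip stopped moving.
- **Final position:** after release the pad centre measured 50.9 mm (scene camera) and 49.8 mm (side camera) from the yellow stop. Touching is 50 mm and the limit is 53 mm. The two views differ by 1.1 mm, within the 2 mm calibration.
- **Pad:** its top read 62.2 mm (side) and 63.5 mm (scene) against 63 mm when up. That agrees with it having sprung up, but the cameras cannot resolve the 0.8 mm limit on their own.
- **Loose things:** the screwdriver, ring, jar and bushing looked unmoved. I compared the pictures by eye and did not measure them.
- **Sideways load:** the fingers pressed across the rail with about 15 to 18 N during the push, from the arm giving way under load. It did not stop the carriage from running.

No check failed. The first move call was refused because its rows lacked the fifth number, and nothing moved.

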